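# Put the scoop away and shut the hatch

### The arm

A 6-joint arm with a two-finger parallel gripper is mounted at the origin on the work surface. World frame = base frame: x ahead of the robot, y to its left, z up, the work surface at z = 0. Lengths are in m, angles in rad, forces in N, time in s.
With the tool pointing down it reaches from about 0.35 to 0.775 m from the base axis. Payload 5.5 kg.
Tool frame: the origin (TCP) lies between the finger pads; the fingertips stand 19 mm ahead of it and the grasp point (between the pads) is the TCP (env.tcp_to_tips is the distance from the TCP to the fingertips, in m); z points along the fingers, y is the direction in which the jaws open and shut (so a half turn about z gives the same grasp; the last joint's range is limited). The gripper opens to 85 mm and grips with 20 to 120 N. Pads are 22 mm wide; open, the fingers measure 114 mm over their backs; the gripper's body (76 mm by 85 mm) begins 54 mm behind the grasp point. The pads swing forward as they close: fully open they stand 13 mm farther back than shut.
Start: joints at [0.976, 0.313, 0.046, 1.304, 0, 1.431], TCP at [0.253, 0.517, 0.25] pointing down, gripper open.
Joint ranges: [-2.76, 2.76], [-0.86, 1.69], [-1.03, 1.26], [-2.2, 2.34], [-1.47, 1.5], [-3.14, 3.14]. Speed limits (rad/s): [2.57, 2.57, 3.14, 3.14, 3.14, 3.14].

### API

Orientations are given as a unit quaternion [w, x, y, z].
In Python, from workcell import env, eyes, job gives the robot as it stands. The module is installed in compiled form; this text tells all that it offers.
- The arm moves only by the tool move_arm, never from a script. Its argument "commands" is a list of rows, each a list of 3 entries, a list of its own where there are three numbers: the shift along the world's x, y, z as a fraction of full scale, then the turn, a rotation vector about the world's x, y, z as a fraction of full scale, then the gripper command: -1 is shut, 1 is fully open, values between are in proportion. In form: [[[x, y, z], [wx, wy, wz], gripper], ...]. A call has 1 to 5 rows; each row shifts and turns the commanded pose from where the row before left it; what a row does not reach is not made up. Full scale, the value 1, is 0.04 m for a shift and 8 degrees for a turn. A row lasts 1/10 s, in which the tool goes at most 50 mm and 8.59 degrees, less where a joint would pass 70% of its speed; a pose out of reach is approached as far as the arm can. A call with a number of a shift or a turn outside -1 to 1 is refused whole. A call with a gripper value outside its range is refused whole. The fingers move at their own pace and stop on an object; "newtons" is the grip in N (left out, the last holds). Time passes only in rows, so rows that do not move let the fingers close. It gives the time, the measured TCP pose, the force and the opening at its end, in the units of the state.
- env.get_state(): the state, without advancing time (a new reading comes with each control period).
- eyes.read_camera(name): name is "scene" or "top"; returns a dict with "frame" (420x560x3 uint8, red, green, blue), "mtx" (3x3 intrinsics, pixels), "camera_from_world" (4x4, takes a point from world to camera coordinates). Camera axes: x right, y down, z forward; pixel columns grow to the right and rows downward; lengths in m; the calibration is good to about 2 mm. A picture is of the moment at which its call begins. There is no depth.
- job.hand_in(): hands the job in, once; it reports no verdict.
The state is a dict: "clock": time; "joint_pos": joint angles; "qvel": joint speeds; "tau": joint torques, N m; "tcp_pos": TCP position; "orientation": TCP orientation; "wrist_force": force on the tool from outside, world axes, zero at the start; "ft_torque": the same for the moment, N m; "finger_gap": finger opening in m.
Only numpy, scipy, OpenCV 4.12 (cv2) and the standard library are available. Lean on these libraries where they do the work, as an engineer would, in place of code of your own. Each camera call takes 0.05 s, during which the arm holds its last target.

### The job

Closing time at the kiosk: lay the enamel ice cream scoop in the open pine well on the counter, setting it down rather than dropping it, then swing the well's hinged hatch fully shut over it. Don't tip the glass tumbler over.

Things in the scene. Friction and masses are not known exactly. Their poses are not given: they have to be found in the camera images.
- scoop: Cream enamel ice cream scoop lying on a 4 mm dark mat among two thin steel spoons; 178 mm long, 0.1 to 0.2 kg. Straight level handle 120 mm long, 20 mm wide, 20 mm high; at its +x end an open bowl 60 mm across, 32 mm high, centred 88 mm from the origin. Origin: on the underside, below the middle of the handle; x along the handle to the bowl, z up. It reaches from x = -60 to +118 mm.
- well: Open-topped pine box fixed to the counter, 190 mm (x) by 270 mm (y) outside, 60 mm high, walls and floor 8 mm thick. Origin: centre of the underside, on the counter; z up. Its +x side carries the hatch's hinge along the top edge and faces the robot's left (world +y) within 17 degrees. A brass hook hangs on its -x face, for looks only.
- hatch (a joint): Angle in rad of the flat pine hatch: 0 shut on the rim, 1.6 to 1.85 at the start (open, leaning slightly away from the well), 1.9 its stop. Board 10 mm thick, covers the well, no handle. Hinge line along the well's y at x = +95, z = 60 mm of the well; free edge 190 mm from it. Shut, its top is 70 mm up. The hinge is stiff: it stays where left; push it over with a few newtons on its outer side.
- tumbler: Tall green glass milkshake tumbler standing on the counter beyond the scoop and spoons, 150 mm high, 78 mm across at the rim. Origin: centre of its underside, z up along its axis. A bystander, not to be tipped over.
Things that resemble listed ones, but are neither listed nor needed, are in the scene too. There is more than one size of the scoop; the one meant has the size given above.

How it is judged:
On the way, in this order (a step that is already met when the one before it is completed fails the run):
1. the scoop lies inside the well, let go (x of scoop in the frame of well between -0.085 and 0.085 m and y of scoop in the frame of well between -0.12 and 0.12 m and z of scoop in the frame of well below 0.04 m and contact force between scoop and the fingers below 0.1 N and linear speed of scoop below 0.05 m/s), for 0.2 s.
2. the hatch is shut (value of joint hatch below 0.08 rad), for 0.2 s.
At the end, for the whole second after the job is handed in: The scoop rests inside the well (its origin within the inner walls and less than 40 mm above the well's underside), the hatch is shut to within 0.08 rad (about 15 mm at its free edge), and the tumbler stands upright (x of scoop in the frame of well between -0.085 and 0.085 m and y of scoop in the frame of well between -0.12 and 0.12 m and z of scoop in the frame of well below 0.04 m and linear speed of scoop below 0.05 m/s and value of joint hatch below 0.08 rad and angle between tumbler's own z axis and vertical below 0.3 rad); the robot touches nothing.
It fails at once if the glass tumbler is tipped over (more than 0.5 rad) (angle between tumbler's own z axis and vertical above 0.5 rad).
It fails at once if the scoop is dropped or thrown (moves faster than 1 m/s out of the fingers: a fall of about 50 mm) (contact force between scoop and the fingers below 0.1 N and linear speed of scoop above 1 m/s).
It also fails if it takes over 54 s, if anything falls off the work surface, if the arm or the gripper's body presses on something with over 40 N, if the wrist force passes 120 N, or if a joint passes its speed limit or range.

## Working session

There is one attempt and no reset: what is moved stays moved. The work goes in short steps, Python scripts to look and compute and a tool call to move; the robot and the scene stay as the last step left them, time stands still between calls to the robot, and variables do not carry over. Pictures are saved under pics/ and viewed, and the job is handed in when it is done.

Besides the shell and the picture viewer there is one more tool, called after ">>>" as name(argument=value, ...) on one line, values as JSON. move_arm: Moves the arm, as the interface text tells. Its arguments: {"type":"object","properties":{"commands":{"type":"array","items":{"type":"array"}},"newtons":{"type":"number"}},"required":["commands"]}

```bash
mkdir -p pics
cat > h.py <<'E'
import numpy as np, cv2, json
from workcell import env, eyes, job
def grab(name,fn=None):
    d=eyes.read_camera(name)
    if fn: cv2.imwrite('pics/'+fn,cv2.cvtColor(d['frame'],cv2.COLOR_RGB2BGR))
    return d
def ray(d,u,v,z):
    K=np.array(d['mtx']);T=np.array(d['camera_from_world']);R=T[:3,:3];t=T[:3,3]
    c=-R.T@t; r=R.T@np.linalg.solve(K,[u,v,1.]); return c+r*(z-c[2])/r[2]
def proj(d,p):
    K=np.array(d['mtx']);T=np.array(d['camera_from_world']);q=K@(T[:3,:3]@np.array(p)+T[:3,3]);return q[:2]/q[2]
E
python3 - <<'E'
from h import *
for n in('scene','top'):
    d=grab(n,n+'0.png');np.savez(n+'0.npz',**d);T=d['camera_from_world'];print(n,-T[:3,:3].T@T[:3,3],d['mtx'][0])
print(env.get_state())
E
```

```text
scene [ 1.35110394 -0.12640821  1.03997362] [423.51684304   0.         281.75879211]
top [ 0.38450876 -0.13694033  1.05985059] [408.56428467   0.         281.34987792]
{'clock': 0.1, 'joint_pos': array([ 9.76376274e-01,  3.13919329e-01,  4.50873058e-02,  1.30358798e+00,
       -1.50253870e-05,  1.43122374e+00]), 'qvel': array([-3.05821923e-05, -4.03720567e-03,  3.25473694e-03, -4.89211300e-04,
        1.63942728e-04, -1.79833146e-03]), 'tau': array([ 3.97467142e-03, -4.81721985e+01,  2.99245030e+01,  1.26852936e-02,
       -7.47859553e-05,  1.35225143e-06]), 'tcp_pos': array([0.25237147, 0.51618604, 0.24949925]), 'orientation': array([-2.84285375e-04,  2.25468266e-01,  9.74250174e-01, -7.60471363e-04]), 'wrist_force': array([-1.00002513, -0.40840731,  0.78591361]), 'ft_torque': array([ 0.02417804,  0.01172849, -0.00720499]), 'finger_gap': 0.08548082274188692}
```

View pics/scene0.png

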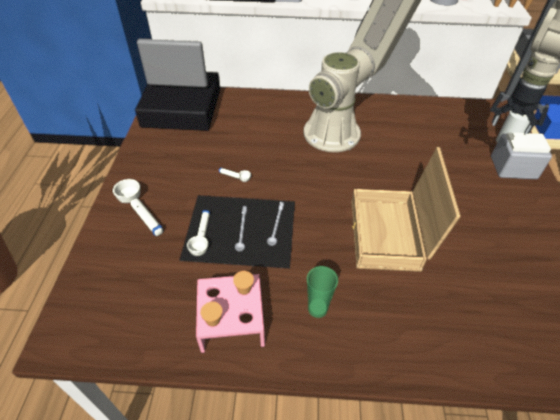

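View pics/top0.png

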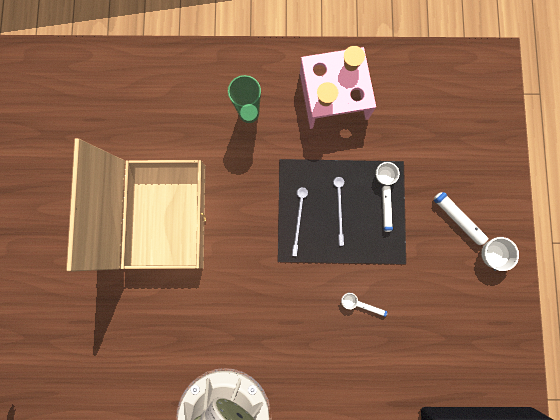

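Run:
```python
from h import *
d=dict(np.load('top0.npz'));f=d['frame']
c=f[140:280,260:530];cv2.imwrite('pics/crop0.png',cv2.cvtColor(cv2.resize(c,None,fx=2.9,fy=2.9,interpolation=cv2.INTER_CUBIC),cv2.COLOR_RGB2BGR))
# scoop mask on mat
roi=f[155:270,365:403].astype(int)
m=(roi.max(2)>100).astype(np.uint8)
n,l,s,ce=cv2.connectedComponentsWithStats(m)
for i in range(1,n):
    if s[i,4]>30:print(s[i],ce[i]+[365,155])
i=1+np.argmax(s[1:,4]);ys,xs=np.nonzero(l==i)
for r in range(ys.min(),ys.max()+1,3):
    k=xs[ys==r];print(r+155,k.min()+365,k.max()+365)
def show(n,u,v,z):print(n,ray(d,u,v,z).round(4))
for n,u,v in [('big end',437,195),('big rim far',511,270),('small a',342,297),('small b',388,315)]: show(n,u,v,.02)
# well rim corners
w=f[130:300,50:230].astype(int)
cv2.imwrite('pics/well0.png',cv2.cvtColor(cv2.resize(f[130:300,55:225],None,fx=3.5,fy=3.5,interpolation=cv2.INTER_CUBIC),cv2.COLOR_RGB2BGR))
```

```text
[  0   0  38   6 227] [383.5814978  157.48898678]
[ 10   7  25  23 448] [387.24107143 172.99330357]
[ 17  31  11  46 381] [387.07086614 208.35170604]
[  0 109  38   6 199] [383.13567839 266.85929648]
162 383 391
165 379 395
168 377 398
171 376 399
174 375 399
177 376 398
180 378 397
183 381 393
big end [ 0.5515 -0.5418  0.02  ]
big rim far [ 0.3609 -0.7195  0.02  ]
small a [ 0.293  -0.2923  0.02  ]
small b [ 0.2495 -0.4058  0.02  ]
```

View pics/crop0.png

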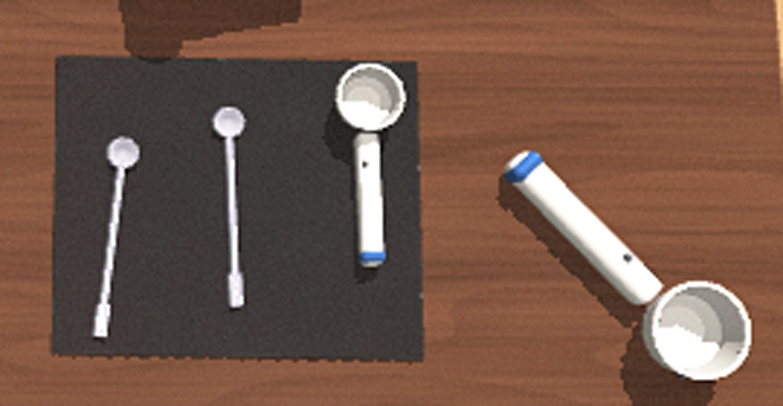

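View pics/well0.png

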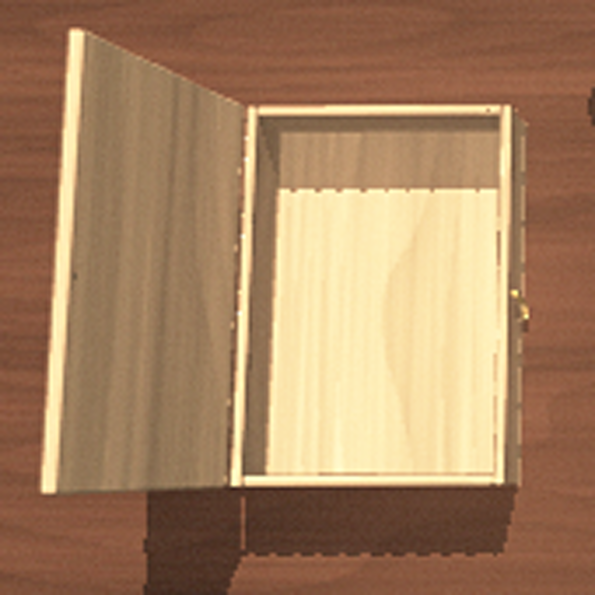

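```bash
python3 - <<'E'
from h import *
d=dict(np.load('top0.npz'))
b=ray(d,387.5,173.5,.036);e=ray(d,388.3,230.8,.022);h0=ray(d,386.2,188.3,.024);h1=ray(d,387.5,217,.024)
print('bowl',b,'end',e,'h',h0,h1, 'len',np.linalg.norm((b-e)[:2]))
ax=(b-e)[:2];yaw=np.arctan2(ax[1],ax[0]);print('yaw',yaw, 'origin', b[:2]-0.088*ax/np.linalg.norm(ax))
P=[ray(d,u,v,.06) for u,v in[(125.6,160.6),(201,160.6),(199.6,268.6),(121,268.6)]]
print(np.round(P,4));c=np.mean(P,0);print('c',c)
for i in range(4):
    q=(P[(i+1)%4]-P[i])[:2];print(np.linalg.norm(q),np.degrees(np.arctan2(q[1],q[0])))
for u,v in [(251,114),(509,114)]: pass
for s,n in(('top',(245,90)),):print('tumb rim',ray(d,244,91,.15))
T=d['camera_from_world']
# hatch free-edge far/near corners, z unknown: try
for z in(.24,.245,.25):print(z,ray(d,55+77/3.5,130+30/3.5,z),ray(d,55+43/3.5,130+493/3.5,z))
# scene check
s=dict(np.load('scene0.npz'))
print('scene bowl',proj(s,b),'end',proj(s,e),'well corners',[proj(s,p).round() for p in P])
E
python3 - <<'E'
from h import *
s=dict(np.load('scene0.npz'))['frame']
cv2.imwrite('pics/sc_crop.png',cv2.cvtColor(cv2.resize(s[140:320,180:470],None,fx=2.7,fy=2.7,interpolation=cv2.INTER_CUBIC),cv2.COLOR_RGB2BGR))
E
```

```text
bowl [ 0.60408365 -0.4113852   0.036     ] end [ 0.45847166 -0.41256821  0.022     ] h [ 0.56779738 -0.41004766  0.024     ] [ 0.49354249 -0.41109554  0.024     ] len 0.14561679661572918
yaw 0.008124166899555378 origin [ 0.51608655 -0.41210012]
[[0.6292 0.2499 0.06  ]
 [0.63   0.0614 0.06  ]
 [0.3627 0.057  0.06  ]
 [0.3621 0.2467 0.06  ]]
c [0.49599915 0.15373292 0.06      ]
0.18849783249783347 -89.76153300735666
0.2672903966765566 -179.05425509740164
0.1897362937090695 90.18268546896309
0.2670932623607933 0.680602875720506
tumb rim [ 0.77448191 -0.05185372  0.15      ]
0.24 [0.63129252 0.28296806 0.24      ] [0.36139431 0.28351588 0.24      ]
0.245 [0.62978747 0.28040717 0.245     ] [0.36153528 0.28095166 0.245     ]
0.25 [0.62828241 0.27784629 0.25      ] [0.36167624 0.27838743 0.25      ]
scene bowl [196.21031032 242.95902466] end [205.17559614 209.57464419] well corners [array([425., 258.]), array([358., 254.]), array([352., 188.]), array([410., 191.])]
```

View pics/sc_crop.png

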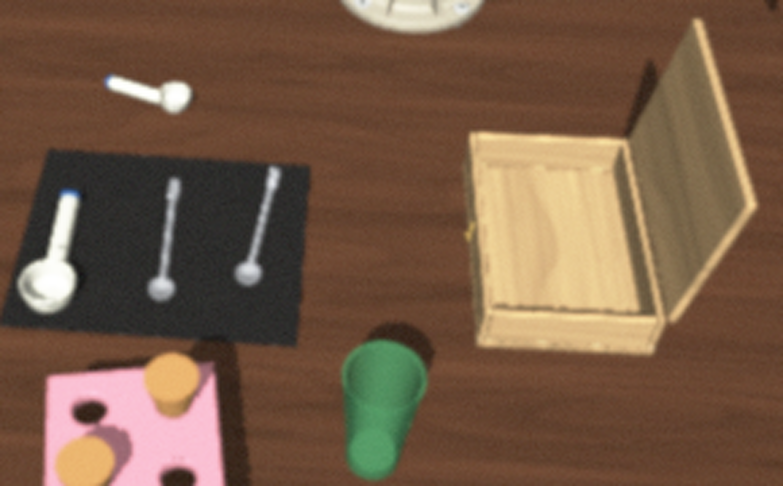

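Candidates in the top view are the mat scoop (388,200), the big scoop (470,232) and the small scoop (363,304). The mat scoop's handle end to bowl centre measures 146 mm against an expected 148 mm, and it lies on the mat with the two spoons. The crop confirms it, so I choose that one.

>>> move_arm(commands=[[[0.2,-0.7,0.95],[0,0,0],1],[[0.2,-0.7,0.95],[0,0,0],1],[[0.2,-0.7,0.95],[0,0,0.16],1],[[0.33,-1,0],[0,0,0.16],1],[[0.33,-1,0],[0,0,0.16],1]], newtons=40)

```text
clock: 0.6
tcp_pos: [0.3036, 0.3518, 0.3654]
orientation: [0.001, 0.192, 0.981, 0.001]
wrist_force: [1.4, -1.6, -0.3]
finger_gap: 0.0852
```

>>> move_arm(commands=[[[0.33,-1,0],[0,0,0.16],1],[[0.33,-1,0],[0,0,0.16],1],[[0.33,-1,0],[0,0,0.16],1],[[0.33,-1,0],[0,0,0.16],1],[[0.33,-1,0],[0,0,0.16],1]])

```text
clock: 1.1
tcp_pos: [0.3689, 0.151, 0.3641]
orientation: [-0.0, 0.137, 0.991, 0.0]
wrist_force: [0.1, 0.5, -0.1]
finger_gap: 0.0855
```

>>> move_arm(commands=[[[0.33,-1,0],[0,0,0.16],1],[[0.33,-1,0],[0,0,0.16],1],[[0.33,-1,0],[0,0,0.16],1],[[0.33,-1,0],[0,0,0.16],1],[[0.33,-1,0],[0,0,0.16],1]])

```text
clock: 1.6
tcp_pos: [0.435, -0.0492, 0.3641]
orientation: [-0.0, 0.082, 0.997, 0.0]
wrist_force: [0.0, 1.4, -0.2]
finger_gap: 0.0854
```

>>> move_arm(commands=[[[0.325,-1,0],[0,0,0.14],1],[[0.325,-1,-0.5],[0,0,0.14],1],[[0.325,-1,-0.5],[0,0,0.14],1],[[0.325,-1,-0.5],[0,0,0.14],1],[[0.325,-1,-0.5],[0,0,0.14],1]])

```text
clock: 2.1
tcp_pos: [0.5001, -0.2491, 0.2832]
orientation: [-0.0, 0.033, 0.999, 0.0]
wrist_force: [0.5, 0.7, 0.6]
finger_gap: 0.0854
```

>>> move_arm(commands=[[[0.325,-1,-0.5],[0,0,0.14],1],[[0.325,-1,-0.5],[0,0,0.14],1],[[0.325,-1,-0.5],[0,0,0.14],1],[[0.325,-1,-0.5],[0,0,0.14],1],[[0,0,0],[0,0,0],1]])

```text
clock: 2.6
tcp_pos: [0.5509, -0.4111, 0.1969]
orientation: [-0.003, -0.004, 1.0, 0.002]
wrist_force: [-0.1, 0.6, -2.0]
finger_gap: 0.0855
```

Run:
```python
from h import *
s=env.get_state();print(s['tcp_pos'],s['orientation'],s['joint_pos'])
d=grab('scene','scene1.png');d=grab('top','top1.png')
```

```text
[ 0.55087667 -0.41107334  0.19692071] [-0.00306706 -0.00386695  0.99998505  0.00235234] [-7.57389220e-01  5.61674080e-01  2.97066427e-01  1.31387505e+00
 -8.25465109e-04 -7.65120029e-01]
```

View pics/scene1.png

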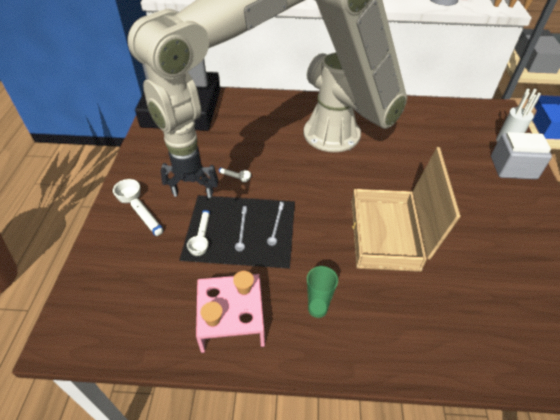

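The view shows the jaws above the mat scoop's handle with both sides clear. Descending.

>>> move_arm(commands=[[[0,0,-1],[0,0,0],1],[[0,0,-1],[0,0,0],1],[[0,0,-1],[0,0,0],0.2],[[0,0,-0.6],[0,0,0],0.2],[[0,0,-0.2],[0,0,0],0.2]])

```text
clock: 3.2
tcp_pos: [0.5507, -0.4046, 0.0506]
orientation: [-0.001, -0.006, 1.0, 0.002]
wrist_force: [0.3, 0.9, 0.3]
finger_gap: 0.0514
```

Run:
```python
from h import *
print(env.get_state()['tcp_pos'],env.get_state()['finger_gap'])
d=grab('scene');f=d['frame']
cv2.imwrite('pics/s2.png',cv2.cvtColor(cv2.resize(f[130:280,150:300],None,fx=4,fy=4,interpolation=cv2.INTER_CUBIC),cv2.COLOR_RGB2BGR))
```

```text
[ 0.55073712 -0.40463477  0.05063574] 0.05140709133279418
```

View pics/s2.png

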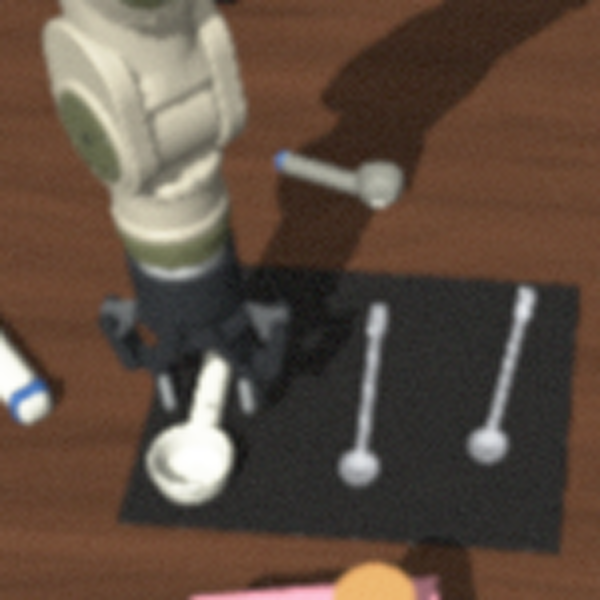

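Jaws straddle the handle, but y drifted 6 mm; correcting it, then finishing the descent and closing.

>>> move_arm(commands=[[[0,-0.15,-0.3],[0,0,0],0.2],[[0,0,-0.3],[0,0,0],0.2],[[0,0,0],[0,0,0],0.2]])

```text
clock: 3.55
tcp_pos: [0.5517, -0.4133, 0.0276]
orientation: [-0.0, -0.006, 1.0, 0.0]
wrist_force: [-0.5, 0.1, -0.0]
finger_gap: 0.0512
```

>>> move_arm(commands=[[[0,0,0],[0,0,0],-1],[[0,0,0],[0,0,0],-1],[[0,0,0],[0,0,0],-1],[[0,0,0],[0,0,0],-1]])

```text
clock: 3.95
tcp_pos: [0.5525, -0.4139, 0.0293]
orientation: [0.001, -0.006, 1.0, -0.0]
wrist_force: [-0.1, -0.1, 2.4]
finger_gap: 0.0187
```

>>> move_arm(commands=[[[0,0,0],[0,0,0],-1],[[0,0,0.3],[0,0,0],-1],[[0,0,0.5],[0,0,0],-1],[[0,0,0.5],[0,0,0],-1],[[0,0,0],[0,0,0],-1]])

```text
clock: 4.45
tcp_pos: [0.5535, -0.4148, 0.0838]
orientation: [0.002, -0.006, 1.0, -0.002]
wrist_force: [0.8, -0.6, -1.2]
finger_gap: 0.0191
```

Run:
```python
from h import *
s=env.get_state();print(s['tcp_pos'],s['finger_gap'],s['wrist_force'],s['ft_torque'])
d=grab('scene');f=d['frame']
cv2.imwrite('pics/s3.png',cv2.cvtColor(cv2.resize(f[130:280,150:300],None,fx=4,fy=4,interpolation=cv2.INTER_CUBIC),cv2.COLOR_RGB2BGR))
```

```text
[ 0.55346799 -0.41476454  0.08382067] 0.019112278384311294 [ 0.82339647 -0.59320871 -1.1752997 ] [-0.02241999 -0.00060258  0.01200903]
```

View pics/s3.png

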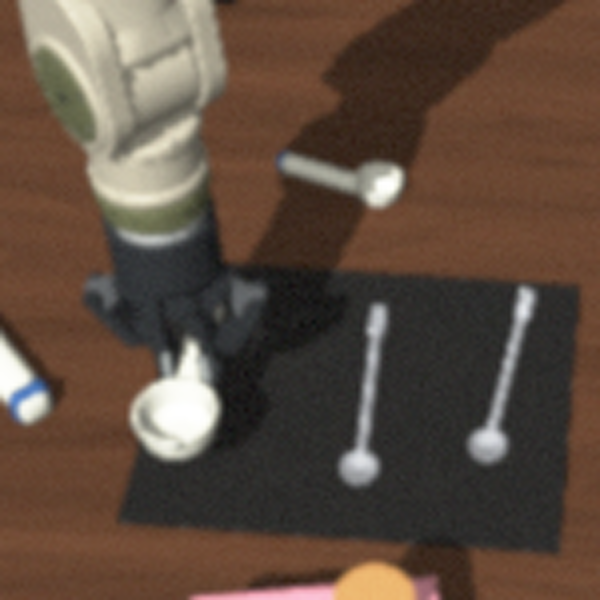

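The scoop is lifted level. Carrying it to the well, whose centre is at about (0.497, 0.153).

>>> move_arm(commands=[[[0,0.2,0.5],[0,0,0],-1],[[-0.08,0.5,0.5],[0,0,0],-1],[[-0.08,0.9,0.5],[0,0,0],-1],[[-0.08,0.9,0.4],[0,0,0],-1],[[-0.08,0.9,0.2],[0,0,0],-1]])

```text
clock: 5.0
tcp_pos: [0.5389, -0.2763, 0.1645]
orientation: [0.0, -0.005, 1.0, 0.0]
wrist_force: [0.7, 1.1, -0.8]
finger_gap: 0.0187
```

>>> move_arm(commands=[[[-0.08,0.9,0],[0,0,0.02],-1],[[-0.08,0.9,0],[0,0,0.02],-1],[[-0.08,0.9,0],[0,0,0.02],-1],[[-0.08,0.9,0],[0,0,0.02],-1],[[-0.08,0.9,0],[0,0,0.02],-1]])

```text
clock: 5.5
tcp_pos: [0.522, -0.0958, 0.163]
orientation: [-0.001, -0.013, 1.0, 0.0]
wrist_force: [-0.8, 1.4, -1.6]
finger_gap: 0.0185
```

>>> move_arm(commands=[[[-0.08,0.9,0],[0,0,0],-1],[[-0.08,0.9,0],[0,0,0],-1],[[-0.08,0.9,0],[0,0,0],-1],[[-0.08,0.9,0],[0,0,0],-1],[[-0.08,0.9,0],[0,0,0],-1]])

```text
clock: 6.0
tcp_pos: [0.5061, 0.084, 0.1631]
orientation: [-0.001, -0.013, 1.0, 0.0]
wrist_force: [1.0, -0.4, -1.7]
finger_gap: 0.0185
```

>>> move_arm(commands=[[[-0.05,0.5,0],[0,0,0],-1],[[0,0.3,0],[0,0,0],-1],[[0,0,0],[0,0,0],-1]])

```text
clock: 6.3
tcp_pos: [0.5046, 0.1156, 0.1635]
orientation: [-0.001, -0.014, 1.0, 0.0]
wrist_force: [-0.6, 0.4, -1.8]
finger_gap: 0.019
```

Run:
```python
from h import *
s=env.get_state();print(s['tcp_pos'],s['orientation'],s['finger_gap'],s['wrist_force'])
d=grab('scene','s4.png');grab('top','t4.png')
```

```text
[0.50464999 0.11558488 0.16347455] [-6.81451646e-04 -1.38196340e-02  9.99904272e-01  3.56791014e-06] 0.018955073189512367 [-0.57547515  0.35032519 -1.79895224]
```

View pics/s4.png

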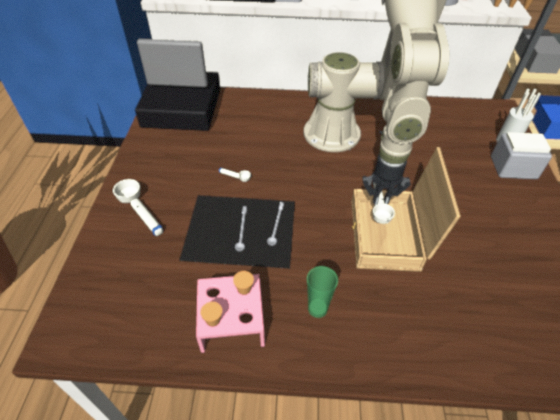

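View pics/t4.png

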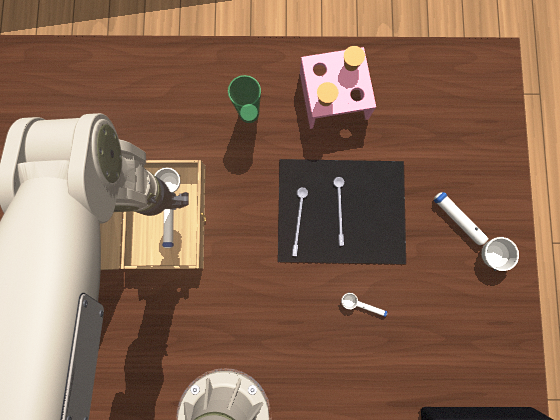

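The scoop is over the well, with the bowl at (167,180) and the handle end at (168,243) in the top view, and the hatch is clear. Lowering it.

>>> move_arm(commands=[[[0,0.3,0],[0,0,0],-1],[[0,0.35,-0.5],[0,0,0],-1],[[0,0,-0.7],[0,0,0],-1],[[0,0,-0.7],[0,0,0],-1],[[0,0,-0.4],[0,0,0],-1]])

```text
clock: 6.9
tcp_pos: [0.5042, 0.1401, 0.0702]
orientation: [-0.001, -0.012, 1.0, -0.0]
wrist_force: [-0.4, -0.1, -2.1]
finger_gap: 0.0191
```

>>> move_arm(commands=[[[0,0,0],[0,0,0],-1],[[0,0,-0.3],[0,0,0],-1],[[0,0,0],[0,0,0],-1]])

```text
clock: 7.2
tcp_pos: [0.5052, 0.1403, 0.0598]
orientation: [-0.0, -0.012, 1.0, 0.0]
wrist_force: [0.1, 0.2, -1.7]
finger_gap: 0.0189
```

Run:
```python
from h import *
s=env.get_state();print(s['tcp_pos'],s['orientation'],s['finger_gap'],s['wrist_force'])
d=grab('scene');f=d['frame']
cv2.imwrite('pics/s5.png',cv2.cvtColor(cv2.resize(f[110:290,320:480],None,fx=3.3,fy=3.3,interpolation=cv2.INTER_CUBIC),cv2.COLOR_RGB2BGR))
```

```text
[0.50519821 0.14034976 0.05984186] [-2.22365815e-04 -1.24207253e-02  9.99922835e-01  3.27058038e-05] 0.018858407178223745 [ 0.1163836   0.21273946 -1.65065638]
```

View pics/s5.png

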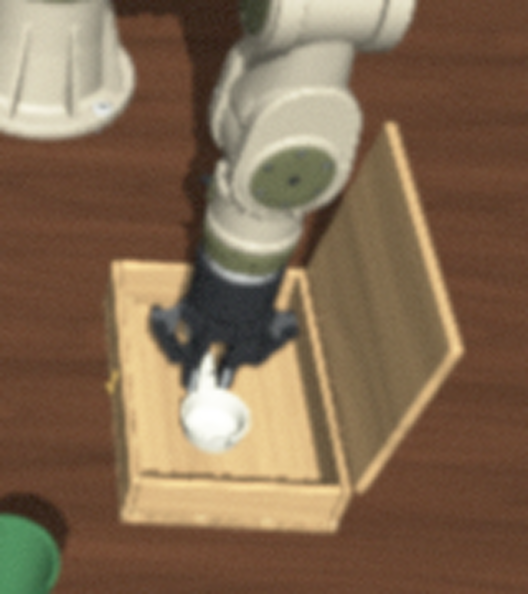

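The scoop is inside the walls and level, about 27 mm above the floor. Continuing down slowly to contact.

>>> move_arm(commands=[[[0,0,-0.3],[0,0,0],-1],[[0,0,-0.2],[0,0,0],-1],[[0,0,0],[0,0,0],-1]])

```text
clock: 7.55
tcp_pos: [0.5041, 0.1404, 0.039]
orientation: [-0.001, -0.013, 1.0, -0.0]
wrist_force: [-0.5, -0.2, -1.1]
finger_gap: 0.0187
```

>>> move_arm(commands=[[[0,0,-0.1],[0,0,0],-1],[[0,0,0],[0,0,0],-1]])

```text
clock: 7.75
tcp_pos: [0.505, 0.1406, 0.0359]
orientation: [-0.0, -0.013, 1.0, 0.0]
wrist_force: [-0.9, -0.2, -2.1]
finger_gap: 0.0188
```

>>> move_arm(commands=[[[0,0,-0.05],[0,0,0],-1],[[0,0,0],[0,0,0],-1]])

```text
clock: 7.95
tcp_pos: [0.5053, 0.1406, 0.0343]
orientation: [0.0, -0.013, 1.0, 0.0]
wrist_force: [-0.1, 0.5, -2.2]
finger_gap: 0.0189
```

>>> move_arm(commands=[[[0,0,-0.05],[0,0,0],-1],[[0,0,0],[0,0,0],-1]])

```text
clock: 8.15
tcp_pos: [0.5055, 0.1406, 0.0332]
orientation: [0.0, -0.013, 1.0, 0.0]
wrist_force: [-1.9, 0.0, 5.5]
finger_gap: 0.0191
```

Contact with the floor: +5.5 N. Releasing, then rising.

>>> move_arm(commands=[[[0,0,0],[0,0,0],0.0],[[0,0,0],[0,0,0],0.0],[[0,0,0],[0,0,0],0.0],[[0,0,0.2],[0,0,0],0.0],[[0,0,0.7],[0,0,0],0.0]])

```text
clock: 8.65
tcp_pos: [0.5028, 0.1403, 0.0666]
orientation: [-0.003, -0.013, 1.0, -0.0]
wrist_force: [-0.1, -0.7, -1.1]
finger_gap: 0.0427
```

>>> move_arm(commands=[[[0,0,1],[0,0,0],0.0],[[0,0,1],[0,0,0],0.0],[[0,0,1],[0,0,0],0.0],[[0,0,1],[0,0,0],0.0],[[0,0,0],[0,0,0],-1]])

```text
clock: 9.15
tcp_pos: [0.5083, 0.141, 0.235]
orientation: [0.005, -0.013, 1.0, 0.001]
wrist_force: [0.5, 0.7, 0.6]
finger_gap: 0.0292
```

Run:
```python
from h import *
s=env.get_state();print(s['tcp_pos'],s['orientation'],s['finger_gap'],s['wrist_force'],s['joint_pos'])
d=grab('scene','s6.png')
```

```text
[0.5082713  0.14099955 0.23497372] [ 5.43403057e-03 -1.27964809e-02  9.99903147e-01  6.46688006e-04] 0.0292135969563619 [0.51441823 0.68123085 0.56796999] [ 1.18272741e-01  2.17476007e-01 -1.19293570e-01  1.22308286e+00
  1.41993809e-04  9.26794742e-02]
```

View pics/s6.png

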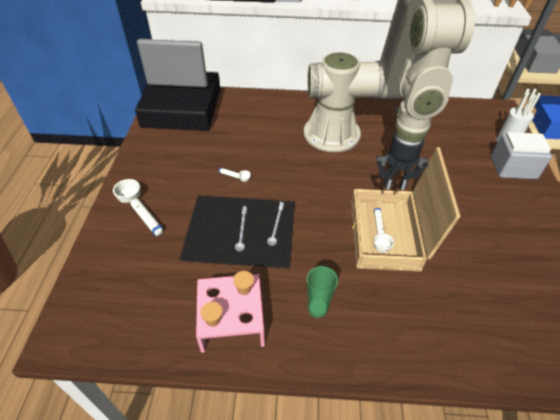

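The top-side view shows the scoop lying in the well, handle (378,218) and bowl (383,243). Next I go over the hatch to its outer side with the fingers shut.

>>> move_arm(commands=[[[0,0,1],[0,0,0],-1],[[0,0,1],[0,0,0],-1],[[0,0.5,0.2],[0,0,0],-1],[[0,1,0],[0,0,0],-1],[[0,1,0],[0,0,0],-1]])

```text
clock: 9.7
tcp_pos: [0.5052, 0.241, 0.316]
orientation: [-0.0, -0.012, 1.0, -0.0]
wrist_force: [-0.4, 0.5, -0.2]
finger_gap: 0.0004
```

>>> move_arm(commands=[[[0,1,0],[0,0,0],-1],[[0,1,0],[0,0,0],-1],[[0,1,0],[0,0,0],-1],[[0,0.3,0],[0,0,0],-1],[[0,0,0],[0,0,0],-1]])

```text
clock: 10.2
tcp_pos: [0.5045, 0.374, 0.3145]
orientation: [-0.001, -0.014, 1.0, -0.001]
wrist_force: [-0.5, -0.3, 0.6]
finger_gap: 0.0003
```

Run:
```python
from h import *
s=env.get_state();print(s['tcp_pos'],s['orientation'],s['finger_gap'],s['wrist_force'],s['joint_pos'])
d=grab('scene','s7.png');grab('top','t7.png')
```

```text
[0.50445774 0.3739529  0.31445758] [-1.21282195e-03 -1.41652382e-02  9.99898725e-01 -6.44697588e-04] 0.00025053337453431144 [-0.49436244 -0.27555051  0.55533365] [5.10152259e-01 4.20792021e-01 3.57740381e-01 1.51049166e+00
 2.03401916e-05 4.81820781e-01]
```

View pics/s7.png

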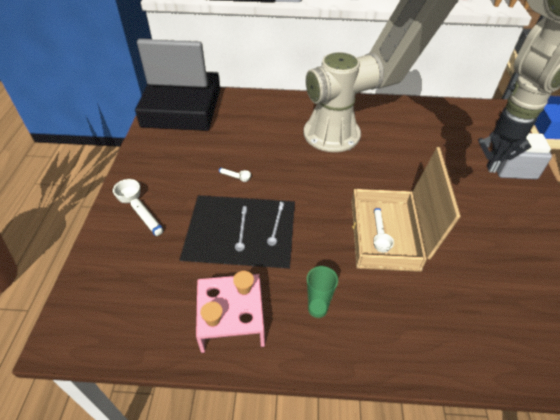

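View pics/t7.png

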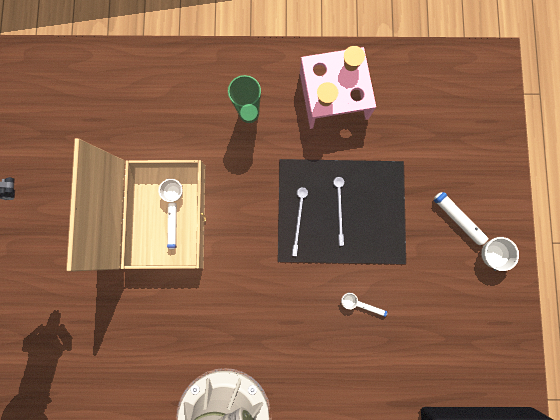

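The scoop rests in the well, and the gripper is beyond the hatch at (8,188) in the top view. Lowering to edge height, then pushing towards −y.

>>> move_arm(commands=[[[0,0,-0.9],[0,0,0],-1],[[0,0,-0.95],[0,0,0],-1],[[0,-0.7,0],[0,0,0],-1],[[0,-0.5,0],[0,0,0],-1],[[0,-0.3,0],[0,0,0],-1]])

```text
clock: 10.8
tcp_pos: [0.5051, 0.3095, 0.2423]
orientation: [-0.0, -0.011, 1.0, -0.0]
wrist_force: [0.3, 0.5, -0.2]
finger_gap: 0.0001
```

>>> move_arm(commands=[[[0,-0.4,0],[0,0,0],-1],[[0,-0.4,0],[0,0,0],-1],[[0,-0.4,0],[0,0,0],-1]])

```text
clock: 11.1
tcp_pos: [0.5057, 0.2637, 0.2431]
orientation: [0.001, -0.013, 1.0, 0.001]
wrist_force: [0.9, 1.8, 1.4]
finger_gap: 0.0004
```

Run:
```python
from h import *
s=env.get_state();print(s['tcp_pos'],s['orientation'],s['wrist_force'])
d=grab('scene');f=d['frame']
cv2.imwrite('pics/s8.png',cv2.cvtColor(cv2.resize(f[80:290,320:530],None,fx=2.8,fy=2.8,interpolation=cv2.INTER_CUBIC),cv2.COLOR_RGB2BGR))
```

```text
[0.50573239 0.26369469 0.24313323] [ 9.20506235e-04 -1.27643407e-02  9.99917908e-01  6.33769017e-04] [0.8852759  1.84823546 1.44949559]
```

View pics/s8.png

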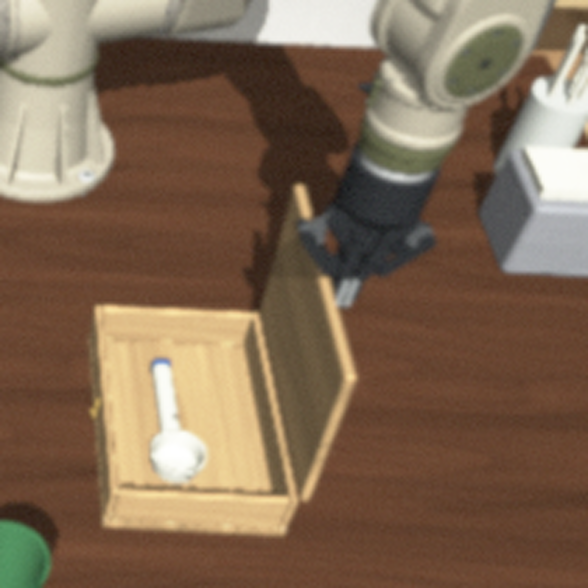

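The hatch is being pushed over: its free edge has moved from about (437,152) to (427,147), with about 2 N. Continuing along the arc.

>>> move_arm(commands=[[[0,-0.5,-0.2],[0,0,0],-1],[[0,-0.5,-0.2],[0,0,0],-1],[[0,-0.5,-0.2],[0,0,0],-1]])

```text
clock: 11.45
tcp_pos: [0.5055, 0.204, 0.2185]
orientation: [0.001, -0.013, 1.0, 0.0]
wrist_force: [0.4, 0.9, 2.3]
finger_gap: -0.0
```

>>> move_arm(commands=[[[0,-0.5,-0.3],[0,0,0],-1],[[0,-0.4,-0.3],[0,0,0],-1]])

```text
clock: 11.65
tcp_pos: [0.5056, 0.1674, 0.1945]
orientation: [0.001, -0.013, 1.0, -0.0]
wrist_force: [0.2, 0.8, 2.0]
finger_gap: 0.0001
```

Run:
```python
from h import *
s=env.get_state();print(s['tcp_pos'],s['orientation'],s['wrist_force'])
d=grab('scene');f=d['frame']
cv2.imwrite('pics/s9.png',cv2.cvtColor(cv2.resize(f[80:290,320:530],None,fx=2.8,fy=2.8,interpolation=cv2.INTER_CUBIC),cv2.COLOR_RGB2BGR))
```

```text
[0.50557462 0.16744535 0.1944864 ] [ 7.07431453e-04 -1.25854752e-02  9.99920548e-01 -5.96851893e-05] [0.15596361 0.83986625 1.98390343]
```

View pics/s9.png

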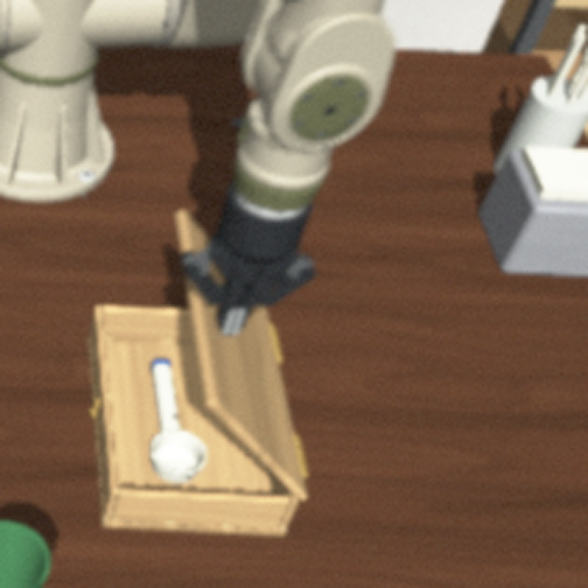

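The hatch is about half over, at roughly 50 degrees. Now mostly pressing down.

>>> move_arm(commands=[[[0,-0.25,-0.4],[0,0,0],-1],[[0,-0.25,-0.4],[0,0,0],-1],[[0,-0.2,-0.4],[0,0,0],-1]])

```text
clock: 12.0
tcp_pos: [0.5055, 0.1401, 0.1464]
orientation: [0.0, -0.013, 1.0, -0.0]
wrist_force: [0.2, -0.8, 0.8]
finger_gap: -0.0002
```

>>> move_arm(commands=[[[0,-0.2,-0.4],[0,0,0],-1],[[0,-0.2,-0.4],[0,0,0],-1],[[0,0,-0.2],[0,0,0],-1]])

```text
clock: 12.3
tcp_pos: [0.5045, 0.1239, 0.1053]
orientation: [-0.001, -0.012, 1.0, -0.0]
wrist_force: [0.2, -1.0, 1.1]
finger_gap: -0.0
```

>>> move_arm(commands=[[[0,0,-0.2],[0,0,0],-1],[[0,0,0],[0,0,0],-1]])

```text
clock: 12.5
tcp_pos: [0.5047, 0.1249, 0.0976]
orientation: [-0.001, -0.013, 1.0, 0.0]
wrist_force: [0.6, 0.6, -0.1]
finger_gap: -0.0001
```

>>> move_arm(commands=[[[0,0,-0.1],[0,0,0],-1],[[0,0,-0.1],[0,0,0],-1],[[0,0,0],[0,0,0],-1]])

```text
clock: 12.8
tcp_pos: [0.5052, 0.1248, 0.0902]
orientation: [0.0, -0.013, 1.0, 0.0]
wrist_force: [-0.1, 0.3, 0.0]
finger_gap: -0.0
```

Run:
```python
from h import *
s=env.get_state();print(s['tcp_pos'],s['orientation'],s['wrist_force'])
d=grab('scene');f=d['frame']
cv2.imwrite('pics/s10.png',cv2.cvtColor(cv2.resize(f[80:290,320:530],None,fx=2.8,fy=2.8,interpolation=cv2.INTER_CUBIC),cv2.COLOR_RGB2BGR))
```

```text
[0.50524051 0.12481435 0.0901753 ] [ 5.99490078e-05 -1.29207869e-02  9.99916514e-01  1.23306104e-04] [-0.10869247  0.28507535  0.00624501]
```

View pics/s10.png

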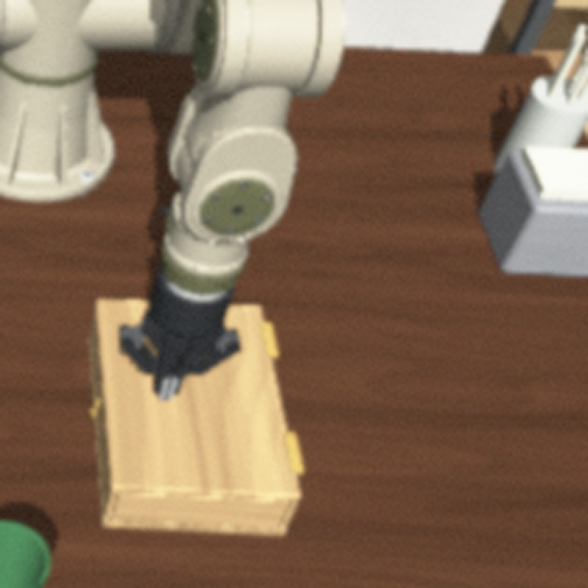

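It looks shut. Pressing gently to confirm it is seated.

>>> move_arm(commands=[[[0,-0.1,-0.06],[0,0,0],-1],[[0,-0.1,-0.05],[0,0,0],-1],[[0,0,0],[0,0,0],-1]])

```text
clock: 13.15
tcp_pos: [0.5066, 0.1206, 0.0893]
orientation: [0.002, -0.014, 1.0, 0.005]
wrist_force: [-6.0, 13.2, 20.6]
finger_gap: -0.0001
```

Firm contact of 20 N with the fingertips at z = 70 mm, which is the shut height. Retreating.

>>> move_arm(commands=[[[0,0.15,0.1],[0,0,0],-1],[[0,0,0.5],[0,0,0],-1],[[0,0,1],[0,0,0],-1],[[0,0,1],[0,0,0],-1],[[0,0,1],[0,0,0],-1]])

```text
clock: 13.65
tcp_pos: [0.5048, 0.1224, 0.2312]
orientation: [-0.0, -0.013, 1.0, -0.0]
wrist_force: [1.3, 0.7, 0.6]
finger_gap: -0.0001
```

>>> move_arm(commands=[[[0,0.8,0.5],[0,0,0],-1],[[0,1,0.5],[0,0,0],-1],[[0,1,0],[0,0,0],-1],[[0,1,0],[0,0,0],-1],[[0,0,0],[0,0,0],-1]])

```text
clock: 14.15
tcp_pos: [0.5049, 0.2784, 0.2696]
orientation: [0.0, -0.015, 1.0, 0.001]
wrist_force: [0.6, -0.8, 0.2]
finger_gap: -0.0
```

Run:
```python
from h import *
s=env.get_state();print(s['tcp_pos'],s['wrist_force'],abs(s['qvel']).max())
grab('top','t11.png');d=grab('scene','s11.png');f=d['frame']
cv2.imwrite('pics/s11c.png',cv2.cvtColor(cv2.resize(f[170:320,290:460],None,fx=4,fy=4,interpolation=cv2.INTER_CUBIC),cv2.COLOR_RGB2BGR))
# expected shut corners (z=.07) along well -x edge
for x,y,z in[(.363,.057,.07),(.63,.061,.07),(.363,.057,.06),(.63,.061,.06)]:print((proj(d,(x,y,z))-[290,170])*4)
```

```text
[0.5048796  0.27841072 0.2696293 ] [ 0.58078027 -0.84404463  0.23211081] 0.05793058048640639
[249.07487381  62.61685933]
[273.38425053 329.30093479]
[247.36746902  71.31276108]
[271.27664393 337.59731143]
```

View pics/s11c.png

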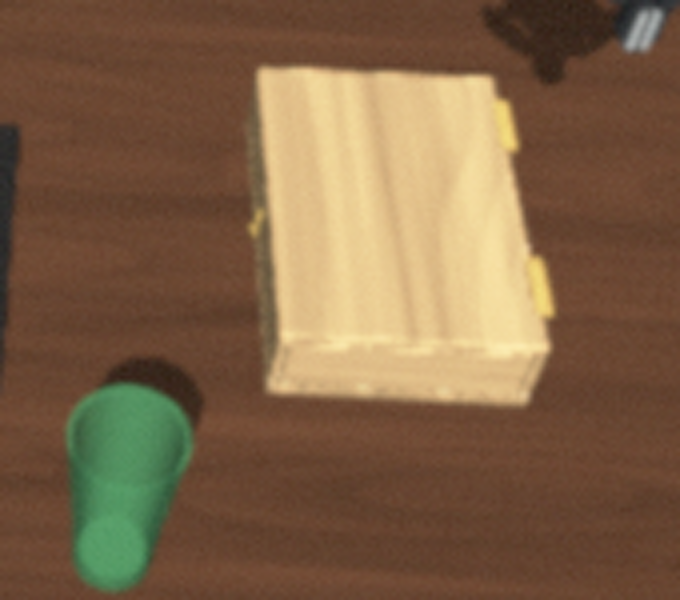

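View pics/t11.png

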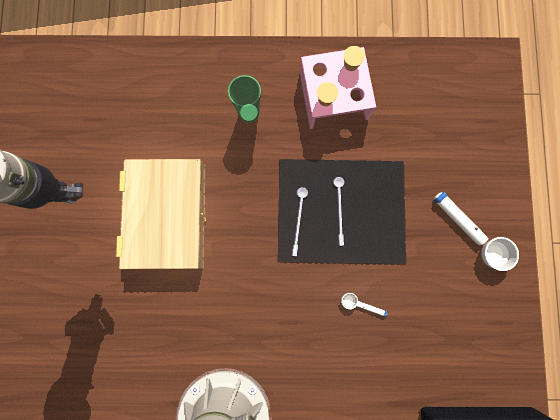

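The hatch lies flat on the well (122–202, 159–268 in the top view), the tumbler is upright at (244,95), and the robot touches nothing. Handing in.

```bash
python3 -c "
from workcell import job
print(job.hand_in())"
```

```text
the job is handed in; nothing more can be done
None
```

I gripped the 178 mm cream scoop on the mat by its handle and lowered it into the well until it touched the floor (about 5 N). I let it go there, then pushed the hatch shut from its outer side. I handed in at about 14 s of the 54 s allowed; the hand-in gives no verdict.

- **Scoop:** pictures taken after the release showed it lying inside the well. It can't be seen now that the hatch is shut.
- **Hatch:** a press of about 20 N met firm contact with the fingertips at 70 mm, the shut height. The final pictures show it lying flat. Its free edge came out 2–3 px off where I predicted in the scene camera, which I put down to calibration and corner-reading error.
- **Tumbler and arm:** the tumbler was upright where it started, and the arm was clear of everything.

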